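# Press the bronze sleeve into the gearcase

## Task

Pick up the flanged bronze sleeve by its neck, feel for the bore in the bright round carrier of the grey gearcase, and start the sleeve in it. Then press it straight down through the sprung grip until its flange sits flush on the carrier all round, and let go. Do not force it (keep the push on the gearcase below about 40 N), and leave the bearing, the pinion and the red can where they are.

Things in the scene. Friction and masses are not known exactly. Their poses are not given: they have to be found in the camera images.
- casting: grey gearcase bolted to the bench, 120 x 112 mm plus a low bolt ear at each end of its x axis (150 mm over all); origin at the centre of its underside, z up. A bright round aluminium carrier, 67 mm in diameter, stands in its open well; its flat top is 60 mm above the origin, 6 mm above the grey rim. It is fixed and carries the upright blind bore (see well).
- well (a point): point on the casting's vertical axis, at the height of the carrier's top face. The bore (31 mm in diameter, 48 mm deep, 1.5 mm chamfer, at the carrier's centre) is eccentric: its axis lies 5 mm from this point, in a direction that differs each time: find it by feel or eye. From about 10 mm down four sprung pads grip the sleeve: pushing it past them takes 10 to 25 N; it stays where left.
- sleeve_neck (a point): loose flanged bronze sleeve, about 220 g, standing upright on the bench. Bottom to top: spigot 30 mm in diameter, 24 mm long (lowest 5 mm taper to 26.4 mm); flange 44 mm in diameter, 6 mm thick; neck 28 mm in diameter, 42 mm tall, to be gripped; 72 mm in all. This point: on its axis, mid neck, 51 mm above its bottom, 21 mm above the flange's top; z along the axis, up.
- sleeve_shoulder (a point): point on the sleeve's axis at the underside of its flange (the shoulder), 24 mm above the sleeve's bottom and 27 mm below sleeve_neck. When the sleeve is home it lies 60 mm above the casting's origin.
- bearing: bystander: loose steel bearing ring, 62 mm outside, 30 mm hole, 18 mm high, origin at the centre of its underside
- pinion: bystander: loose dark steel pinion, 56 mm across its teeth, 44 mm high over its stub, origin at the centre of its underside
- can: bystander: loose red can, 60 mm in diameter, 90 mm high, origin at the centre of its underside
Not all that is in view belongs to the job. There is more than one size of the part that bears sleeve_neck; the job needs the largest.

How it is judged:
By the outcome, as a careful person would: the job done as asked, in the order asked, and still so for the second after the job is handed in, with the robot touching nothing.
It also fails if it takes over 53 s, if anything falls off the work surface, if the arm or the gripper's body presses on something with over 40 N, if the wrist force passes 120 N, or if a joint passes its speed limit or range.

## Robot

A 6-joint arm with a two-finger parallel gripper is mounted at the origin on the work surface. World frame = base frame: x ahead of the robot, y to its left, z up, the work surface at z = 0. Lengths are in m, angles in rad, forces in N, time in s.
With the tool pointing down it reaches from about 0.25 to 0.725 m from the base axis. Payload 4 kg.
Tool frame: the origin (TCP) lies where the fingers leave the gripper's body, on its centre line; the fingertips stand 73 mm ahead of it and the grasp point (between the pads) lies 54 mm ahead of it (bot.tip_reach is the z of the fingertips in the tool frame, in m); z points along the fingers, x is the direction in which the jaws open and shut, and the axes are right-handed (so a half turn about z gives the same grasp; the last joint's range is limited). The gripper opens to 85 mm and grips with 20 to 120 N. Pads are 22 mm wide; open, the fingers measure 114 mm over their backs; the gripper's body (76 mm by 85 mm) begins 54 mm behind the grasp point. The pads swing forward as they close: fully open they stand 13 mm farther back than shut.
Start: joints at [-1.121, 0.241, 0.005, 1.335, 0, 1.571], TCP at [0.217, -0.45, 0.304] pointing down, gripper open.
Joint ranges: [-2.72, 2.72], [-1.05, 1.87], [-1.09, 1.28], [-1.99, 2.15], [-1.42, 1.44], [-3.14, 3.14]. Speed limits (rad/s): [2.79, 2.79, 3.14, 3.14, 3.14, 3.14].

## Interface

Orientations are given as a unit quaternion [x, y, z, w].
In Python, from workcell import bot, vision, job_done gives the robot as it stands.
- The arm moves only by the tool drive_tool, never from a script. Its argument "steps" is one flat list of numbers, 7 for each row, row after row: the shift along the tool's x, y, z in m, then the turn, a rotation vector about the tool's x, y, z in degrees, then the closure, from -1 (fully open) to 1 (shut). A call has 1 to 8 rows; each row shifts and turns the commanded pose from where the row before left it, along the tool's axes as they then stand; what a row does not reach is not made up. A row lasts 1/12 s, in which the tool goes at most 41.7 mm and 7.16 degrees, less where a joint would pass 70% of its speed; a pose out of reach is approached as far as the arm can. A call is refused whole if a number of a shift passes 0.0417 or a number of a turn 7.16, either way. A call with a gripper value outside its range is refused whole. The fingers move at their own pace and stop on an object; the grip force is fixed at half the most. Time passes only in rows, so rows that do not move let the fingers close. It gives the time, the measured TCP pose, the force and the opening at its end, in the units of the state.
- bot.get_obs(): the state, without advancing time (a new reading comes with each control period).
- vision.camera(name): name is "scene" or "top"; returns (picture, depth): 480x640x3 uint8, red, green, blue; 480x640 float32, m along the optical axis (not along the pixel's ray), 0 where there is no reading.
- vision.camera_model(name): a dict with "mtx" (3x3 intrinsics, pixels), "rvec" (rotation vector, rad) and "tvec" (3), from world to camera coordinates, as OpenCV has them. Camera axes: x right, y down, z forward; pixel columns grow to the right and rows downward; lengths in m; the calibration is good to about 2 mm. A picture is of the moment at which its call begins. camera_model takes no time and is no camera call.
- job_done(): hands the job in, once; it reports no verdict.
The state is a dict: "clock": time; "joint_pos": joint angles; "joint_vel": joint speeds; "tau": joint torques, N m; "eef_pos": TCP position; "tool_rot": TCP orientation; "ft_force": force on the tool from outside, world axes, zero at the start; "ft_torque": the same for the moment, N m; "grip_width": finger opening in m.
Only numpy, scipy, OpenCV 4.12 (cv2) and the standard library are available. Lean on these libraries where they do the work, as an engineer would, in place of code of your own. Each camera call takes 0.05 s, during which the arm holds its last target.

## Working session

There is one attempt and no reset: what is moved stays moved. The work goes in short steps, Python scripts to look and compute and a tool call to move; the robot and the scene stay as the last step left them, time stands still between calls to the robot, and variables do not carry over. Pictures are saved under pics/ and viewed, and the job is handed in when it is done.

Besides the shell and the picture viewer there is one more tool, called after ">>>" as name(argument=value, ...) on one line, values as JSON. drive_tool: Moves the arm, as the interface text tells. Its arguments: {"type":"object","properties":{"steps":{"type":"array"}},"required":["steps"]}

```bash
mkdir -p pics; ls
cat > h.py <<'E'
import numpy as np, cv2, pickle
def cam(vision,n,tag):
    im,d=vision.camera(n); m=vision.camera_model(n)
    cv2.imwrite(f'pics/{tag}.png',im[:,:,::-1]); np.savez(f'{tag}.npz',im=im,d=d,**{k:np.array(v,float) for k,v in m.items()})
    return im,d,m
def ld(tag):
    z=np.load(f'{tag}.npz'); return z['im'],z['d'],z
def ray(z,uv,h):
    R=cv2.Rodrigues(np.array(z['rvec'],float))[0];t=np.array(z['tvec'],float).ravel()
    c=-R.T@t; uv=np.atleast_2d(uv).astype(float)
    r=(R.T@np.linalg.inv(z['mtx'])@np.c_[uv,np.ones(len(uv))].T).T
    return c+r*((h-c[2])/r[:,2])[:,None]
def pts(z):
    d=z['d'];v,u=np.mgrid[:480,:640]
    R=cv2.Rodrigues(np.array(z['rvec'],float))[0];t=np.array(z['tvec'],float).ravel()
    r=np.linalg.inv(z['mtx'])@np.stack([u.ravel(),v.ravel(),np.ones(u.size)])
    return ((R.T@(r*d.ravel()-t[:,None])).T).reshape(480,640,3)
def proj(z,p):
    return cv2.projectPoints(np.atleast_2d(p).astype(float),z['rvec'],z['tvec'],z['mtx'],None)[0].reshape(-1,2)
E
python3 - <<'E'
from workcell import bot, vision
from h import *
for n in('top','scene'):
    im,d,m=cam(vision,n,n+'0'); print(m)
o=bot.get_obs();print(o)
E
```

```text
pics
{'mtx': array([[502.73891118,   0.        , 320.84348063],
       [  0.        , 502.73891118, 243.22709161],
       [  0.        ,   0.        ,   1.        ]]), 'rvec': array([ 2.13747226, -2.12091915,  0.15758488]), 'tvec': array([-0.03026673,  0.50236475,  0.78725443])}
{'mtx': array([[559.82980235,   0.        , 320.03290652],
       [  0.        , 559.82980235, 239.17107431],
       [  0.        ,   0.        ,   1.        ]]), 'rvec': array([ 1.23461534,  2.08741735, -1.13236196]), 'tvec': array([ 0.29628289, -0.17129825,  1.32521906])}
{'clock': 0.1, 'joint_pos': array([-1.12099651e+00,  2.41327870e-01,  3.85294682e-03,  1.33520310e+00,
       -1.70741532e-05,  1.57079142e+00]), 'joint_vel': array([-1.30475932e-03,  4.48857379e-04,  2.73753934e-03, -9.59632240e-04,
       -7.46052244e-06, -5.41118884e-04]), 'tau': array([-1.60515901e-04, -3.73138797e+01,  2.53009790e+01,  1.08513472e-02,
       -4.01787105e-06, -2.04489950e-06]), 'eef_pos': array([ 0.21720073, -0.44987866,  0.30310444]), 'tool_rot': array([ 8.46991274e-01, -5.31605960e-01, -8.01427082e-04, -4.92934200e-04]), 'ft_force': array([-0.85665433, -0.41503125,  0.23517676]), 'ft_torque': array([-0.01463938, -0.04683129,  0.00182202]), 'grip_width': 0.08545152139474359}
```

View pics/top0.png

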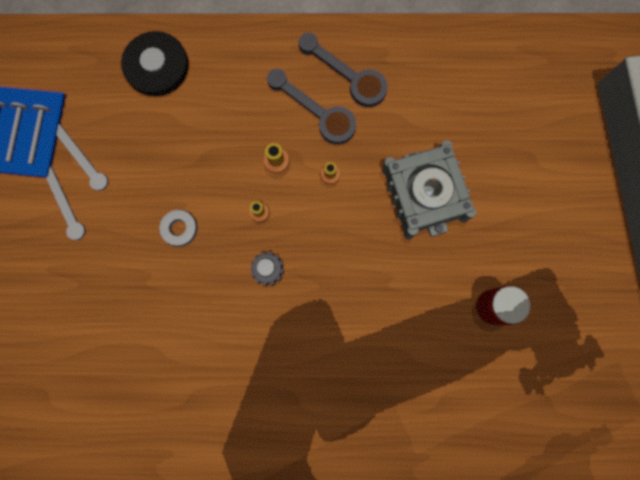

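View pics/scene0.png

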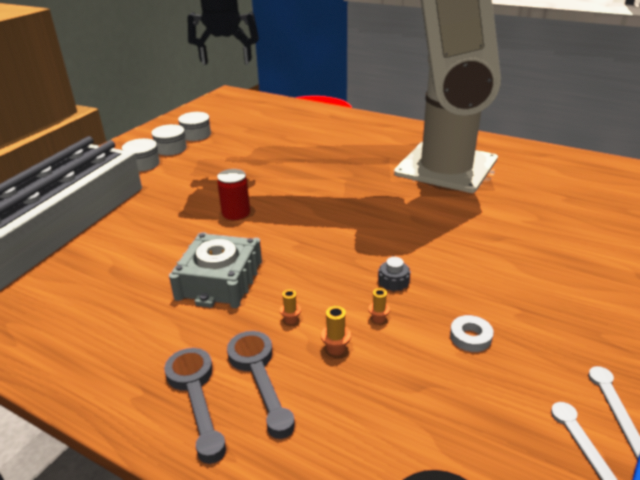

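View crops.

Run:
```python
from h import *
im,d,z=ld('top0'); s,ds,zs=ld('scene0')
a=cv2.resize(im[125:245,235:355],(400,400),interpolation=cv2.INTER_CUBIC)
b=cv2.resize(im[130:250,370:490],(400,400),interpolation=cv2.INTER_CUBIC)
c=cv2.resize(s[270:370,275:400],(400,320),interpolation=cv2.INTER_CUBIC)
e=cv2.resize(s[220:320,160:285],(400,320),interpolation=cv2.INTER_CUBIC)
o=np.vstack([np.hstack([a,b]),np.hstack([c,e])])
o=cv2.resize(o,None,fx=.83,fy=.83,interpolation=cv2.INTER_AREA)
cv2.imwrite('pics/crop0.png',o[:,:,::-1])
P=pts(z);Ps=pts(zs)
for n,(u,v) in dict(big=(275,157),s1=(330,172),s2=(258,211),carrier=(420,185),can=(511,304),pin=(266,267),bear=(168,218)).items(): print(n,d[v,u],P[v,u].round(4))
print(Ps[255,205],Ps[332,336])
# table height check
print(P[400,150],P[300,400],Ps[380,330])
```

```text
big 0.8202513 [0.6394 0.0492 0.0726]
s1 0.8349199 [ 0.6205 -0.0407  0.0532]
s2 0.82470375 [0.5533 0.077  0.0544]
carrier 0.82522285 [ 0.5979 -0.1885  0.0569]
can 0.75994813 [ 0.4035 -0.3155  0.089 ]
pin 0.81892693 [0.4621 0.0626 0.045 ]
bear 0.8631558 [0.5487 0.2369 0.0172]
[ 0.61408575 -0.21472719  0.05835378] [0.66371286 0.06100315 0.04642776]
[0.24497509 0.2540133  0.0011318 ] [ 0.41280094 -0.1609062  -0.00157933] [0.71073017 0.07636289 0.00150179]
```

View pics/crop0.png

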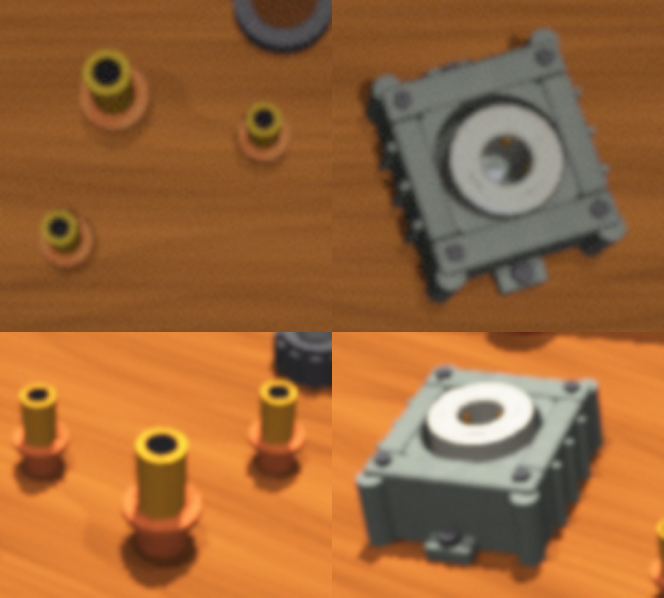

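The crops show three sleeves. In the top view they are at (275,157), (330,172) and (258,211); in the scene view the same three are at (336,332), (290,306) and (379,305). The first is clearly the largest, with its top at about z=0.072, so I choose it. The bright carrier is at (432,187) in the top view, with its bore visibly off centre.

```bash
cat > meas.py <<'E'
from h import *
def up(im,x0,y0,w,h,k=6):
    return cv2.resize(im[y0:y0+h,x0:x0+w],None,fx=k,fy=k,interpolation=cv2.INTER_CUBIC)
def conts(mask): 
    return sorted(cv2.findContours(mask.astype(np.uint8),cv2.RETR_CCOMP,cv2.CHAIN_APPROX_NONE)[0],key=cv2.contourArea)[::-1]
def fit(c,x0,y0,k,z,h):
    uv=(c.reshape(-1,2)+.5)/k-.5+[x0,y0]
    p=ray(z,uv,h)[:,:2]
    A=np.c_[2*p,np.ones(len(p))];b=(p**2).sum(1)
    for _ in range(4):
        s=np.linalg.lstsq(A,b,rcond=None)[0];r=np.sqrt(s[2]+s[0]**2+s[1]**2)
        e=np.hypot(*(p-s[:2]).T)-r; m=abs(e)<max(.001,1.5*np.median(abs(e)));p2=p[m]
        A=np.c_[2*p2,np.ones(len(p2))];b=(p2**2).sum(1)
    return s[:2],r,np.abs(e).mean()
def carrier(im,z,box,th=150,h=.06,k=6):
    c=up(im,*box,k); g=c.min(2)
    big=conts(g>th)[0]; o=fit(big,box[0],box[1],k,z,h)
    m=np.zeros(g.shape,np.uint8);cv2.drawContours(m,[big],-1,255,-1)
    ins=cv2.erode(m,np.ones((3*k,3*k)))
    hole=conts((g<th)&(ins>0))[0]
    return o,fit(hole,box[0],box[1],k,z,h)
E
python3 - <<'E'
from meas import *
for tag,box in(('top0',(395,150,80,80)),('scene0',(180,220,75,60))):
    im,d,z=ld(tag)
    for th in(110,130,150,170):
        try: print(tag,th,[(a[0].round(4),round(a[1],4),round(a[2],5)) for a in carrier(im,z,box,th)])
        except Exception as e: print(th,e)
for tag,(u0,v0,w,h) in(('top0',(255,138,40,40)),('scene0',(315,300,45,70))):
    im,d,z=ld(tag); c=up(im,u0,v0,w,h,6); hsv=cv2.cvtColor(c,cv2.COLOR_RGB2HSV)
    for lo in(18,20,22):
        y=(hsv[...,0]>lo)&(hsv[...,0]<40)&(hsv[...,1]>120)&(hsv[...,2]>60)
        cs=conts(y)[0];print(tag,lo,cv2.boundingRect(cs))
    dk=conts(hsv[...,2]<60)[0]; print('dark hole',[np.round(x,4) for x in fit(dk,u0,v0,6,z,.072)])
    y=conts((hsv[...,2]>110)&(hsv[...,0]>18)&(hsv[...,0]<40))
    print('bright',[np.round(x,4) for x in fit(y[0],u0,v0,6,z,.072)])
E
```

```text
top0 110 [(array([ 0.5931, -0.2087]), np.float64(0.0331), np.float64(0.00022)), (array([ 0.5936, -0.2091]), np.float64(0.0151), np.float64(0.00196))]
top0 130 [(array([ 0.5931, -0.2085]), np.float64(0.032), np.float64(0.00016)), (array([ 0.5937, -0.2094]), np.float64(0.0159), np.float64(0.00147))]
top0 150 [(array([ 0.5926, -0.2082]), np.float64(0.0301), np.float64(0.00029)), (array([ 0.5937, -0.2092]), np.float64(0.018), np.float64(0.00102))]
170 list index out of range
scene0 110 [(array([ 0.6053, -0.1944]), np.float64(0.0629), np.float64(0.00531)), (array([ 0.6065, -0.1978]), np.float64(0.0374), np.float64(0.00472))]
scene0 130 [(array([ 0.6055, -0.1955]), np.float64(0.0615), np.float64(0.00478)), (array([ 0.6071, -0.1973]), np.float64(0.0382), np.float64(0.00543))]
scene0 150 [(array([ 0.6056, -0.1954]), np.float64(0.0598), np.float64(0.0045)), (array([ 0.6076, -0.1969]), np.float64(0.0392), np.float64(0.00595))]
scene0 170 [(array([ 0.6043, -0.1997]), np.float64(0.052), np.float64(0.00859)), (array([ 0.5958, -0.2071]), np.float64(0.0145), np.float64(0.00037))]
top0 18 (58, 30, 105, 135)
top0 20 (62, 34, 98, 99)
top0 22 (75, 88, 83, 41)
dark hole [array([0.6507, 0.0525]), np.float64(0.0069), np.float64(0.0001)]
bright [array([0.6501, 0.0526]), np.float64(0.0142), np.float64(0.0002)]
scene0 18 (65, 35, 122, 89)
scene0 20 (68, 40, 116, 76)
scene0 22 (133, 52, 48, 58)
dark hole [array([0.6517, 0.0536]), np.float64(0.0056), np.float64(0.0003)]
bright [array([0.6527, 0.0544]), np.float64(0.0147), np.float64(0.0004)]
```

>>> drive_tool(steps=[-0.0132, -0.0305, 0.005, 0, 0, 0, -1, -0.0132, -0.0305, 0.005, 0, 0, 0, -1, -0.0132, -0.0305, 0.005, 0, 0, 0, -1, -0.0132, -0.0305, 0.005, 0, 0, 0, -1, -0.0132, -0.0305, 0.005, 0, 0, 0, -1, -0.0132, -0.0305, 0.005, 0, 0, 0, -1, -0.0132, -0.0305, 0.005, 0, 0, 0, -1, -0.0132, -0.0305, 0.005, 0, 0, 0, -1])

```text
clock: 0.77
eef_pos: [0.3918, -0.2476, 0.2634]
tool_rot: [0.847, -0.532, -0.0, 0.0]
ft_force: [0.2, -0.5, 0.5]
grip_width: 0.0856
```

>>> drive_tool(steps=[-0.0132, -0.0305, 0.005, 0, 0, 0, -1, -0.0132, -0.0305, 0.005, 0, 0, 0, -1, -0.0132, -0.0305, 0.005, 0, 0, 0, -1, -0.0132, -0.0305, 0.005, 0, 0, 0, -1, -0.0132, -0.0305, 0.005, 0, 0, 0, -1, -0.0132, -0.0305, 0.005, 0, 0, 0, -1, -0.0132, -0.0305, 0.005, 0, 0, 0, -1, -0.0132, -0.0305, 0.005, 0, 0, 0, -1])

```text
clock: 1.43
eef_pos: [0.5656, -0.0464, 0.2231]
tool_rot: [0.847, -0.532, -0.0, 0.0]
ft_force: [0.4, 0.8, 0.9]
grip_width: 0.0855
```

>>> drive_tool(steps=[-0.0132, -0.0305, 0.005, 0, 0, 0, -1, -0.0132, -0.0305, 0.005, 0, 0, 0, -1, -0.0132, -0.0305, 0.005, 0, 0, 0, -1, -0.0132, -0.0305, 0.005, 0, 0, 0, -1, 0, 0, 0, 0, 0, 0, -1, 0, 0, 0, 0, 0, 0, -1, 0, 0, 0, 0, 0, 0, -1])

```text
clock: 2.02
eef_pos: [0.6513, 0.0526, 0.203]
tool_rot: [0.847, -0.531, -0.001, 0.001]
ft_force: [-0.5, -0.8, -0.1]
grip_width: 0.0855
```

>>> drive_tool(steps=[0, 0, 0.02, 0, 0, 0, -1, 0, 0, 0.02, 0, 0, 0, -1, 0, 0, 0.02, 0, 0, 0, -1, 0, 0, 0.015, 0, 0, 0, -1, 0, 0, 0.01, 0, 0, 0, -1, 0, 0, 0.008, 0, 0, 0, -1, 0, 0, 0, 0, 0, 0, -1, 0, 0, 0, 0, 0, 0, -1])

```text
clock: 2.68
eef_pos: [0.6519, 0.0521, 0.1114]
tool_rot: [0.847, -0.532, 0.0, -0.0]
ft_force: [-0.3, -0.2, -0.1]
grip_width: 0.0853
```

Run:
```python
from workcell import bot, vision
from h import *
im,d,z=cam(vision,'scene','s1')
cv2.imwrite('pics/s1c.png',cv2.resize(im[200:400,240:440],(600,600))[:,:,::-1]); print(bot.get_obs()['eef_pos'])
```

```text
[0.65241606 0.05236026 0.11199859]
```

View pics/s1c.png

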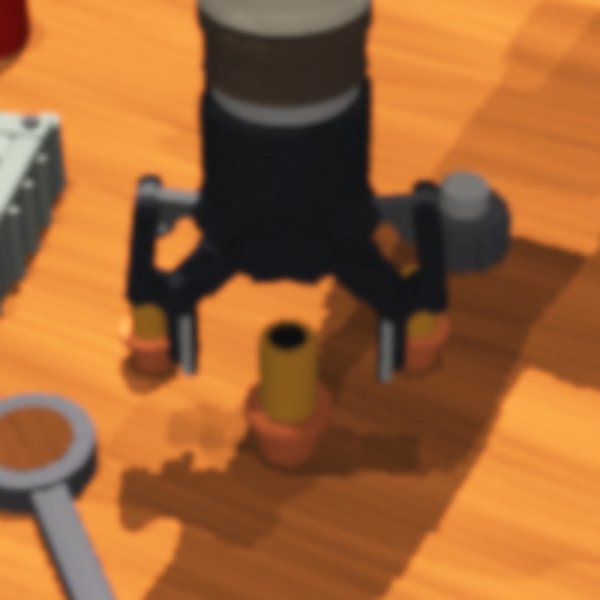

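The tips straddle the sleeve's neck (crop x 188 and 385, sleeve axis at 288) at about mid-neck height, so I'm closing.

>>> drive_tool(steps=[0, 0, 0, 0, 0, 0, 1, 0, 0, 0, 0, 0, 0, 1, 0, 0, 0, 0, 0, 0, 1, 0, 0, 0, 0, 0, 0, 1, 0, 0, 0, 0, 0, 0, 1, 0, 0, 0, 0, 0, 0, 1, 0, 0, 0, 0, 0, 0, 1, 0, 0, 0, 0, 0, 0, 1])

```text
clock: 3.4
eef_pos: [0.6523, 0.0527, 0.1114]
tool_rot: [0.847, -0.532, 0.0, -0.0]
ft_force: [0.0, -0.1, 2.9]
grip_width: 0.0266
```

>>> drive_tool(steps=[0, 0, 0, 0, 0, 0, 1, 0, 0, 0, 0, 0, 0, 1, 0, 0, 0, 0, 0, 0, 1, 0, 0, 0, 0, 0, 0, 1])

```text
clock: 3.73
eef_pos: [0.6523, 0.0527, 0.1115]
tool_rot: [0.847, -0.532, 0.0, -0.0]
ft_force: [1.0, 0.3, 5.6]
grip_width: 0.0265
```

>>> drive_tool(steps=[0, 0, -0.01, 0, 0, 0, 1, 0, 0, -0.02, 0, 0, 0, 1, 0, 0, -0.02, 0, 0, 0, 1, 0, 0, -0.02, 0, 0, 0, 1, 0, 0, -0.02, 0, 0, 0, 1, 0, 0, -0.01, 0, 0, 0, 1, 0, 0, 0, 0, 0, 0, 1, 0, 0, 0, 0, 0, 0, 1])

```text
clock: 4.4
eef_pos: [0.6517, 0.0527, 0.2104]
tool_rot: [0.847, -0.532, -0.0, 0.0]
ft_force: [0.4, 0.0, -2.9]
grip_width: 0.0264
```

Run:
```python
from workcell import bot, vision
from h import *
im,d,z=cam(vision,'scene','s2')
cv2.imwrite('pics/s2c.png',cv2.resize(im[150:350,240:440],(600,600),interpolation=cv2.INTER_CUBIC)[:,:,::-1]); o=bot.get_obs();print(o['eef_pos'],o['tool_rot'],o['ft_force'],o['grip_width'])
```

```text
[0.65113264 0.05264768 0.20929109] [ 8.46986939e-01 -5.31611851e-01 -1.13896076e-03  8.16694465e-04] [-0.42977937  1.53572413 -2.81820208] 0.02655252496618796
```

View pics/s2c.png

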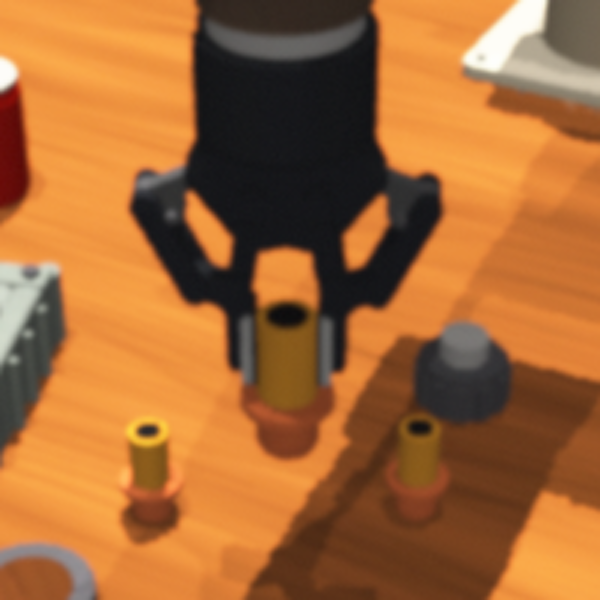

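Run:
```python
from meas import *
im,d,z=ld('scene0')
for th in (175,185,195,205):
    c=up(im,180,225,75,55,6); g=c.min(2); big=conts(g>th)[0]
    m=np.zeros(g.shape,np.uint8);cv2.drawContours(m,[big],-1,255,-1)
    print(th,[np.round(x,4) for x in fit(big,180,225,6,z,.06)])
im,d,z=ld('s2'); u0,v0=240+75,150+93
c=up(im,u0,v0,40,25,6);hsv=cv2.cvtColor(c,cv2.COLOR_RGB2HSV)
cv2.imwrite('pics/t.png',c[:,:,::-1])
mk=(hsv[...,2]<60);mk[:, :40]=0;mk[:,-60:]=0
for dk in conts(mk)[:2]:
  print(cv2.boundingRect(dk),[np.round(x,4) for x in fit(dk,u0,v0,6,z,.072+.0978)])
im,d,z=ld('scene0'); u0,v0=315,295
c=up(im,u0,v0,40,25,6);hsv=cv2.cvtColor(c,cv2.COLOR_RGB2HSV)
dk=conts(hsv[...,2]<60)[0];print(cv2.boundingRect(dk),[np.round(x,4) for x in fit(dk,u0,v0,6,z,.072)])
```

```text
175 [array([ 0.5936, -0.2127]), np.float64(0.0386), np.float64(0.0056)]
185 [array([ 0.5939, -0.2067]), np.float64(0.0345), np.float64(0.0009)]
195 [array([ 0.5945, -0.207 ]), np.float64(0.0336), np.float64(0.0006)]
205 [array([ 0.5949, -0.2072]), np.float64(0.0328), np.float64(0.0005)]
(86, 52, 77, 43) [array([0.6499, 0.053 ]), np.float64(0.0082), np.float64(0.0001)]
(40, 0, 21, 77) [array([0.6459, 0.0312]), np.float64(0.0116), np.float64(0.0044)]
(98, 88, 54, 31) [array([0.6517, 0.0536]), np.float64(0.0056), np.float64(0.0003)]
```

>>> drive_tool(steps=[0.0105, 0.008, 0, 0, 0, 0, 1, 0.021, 0.0163, 0, 0, 0, 0, 1, 0.025, 0.0194, 0, 0, 0, 0, 1, 0.03, 0.0233, 0, 0, 0, 0, 1, 0.03, 0.0233, 0, 0, 0, 0, 1, 0.03, 0.0233, 0, 0, 0, 0, 1, 0.025, 0.0194, 0, 0, 0, 0, 1, 0.021, 0.0163, 0, 0, 0, 0, 1])

```text
clock: 5.12
eef_pos: [0.5989, -0.1887, 0.209]
tool_rot: [0.846, -0.533, -0.002, 0.001]
ft_force: [0.1, 0.5, -3.0]
grip_width: 0.0267
```

>>> drive_tool(steps=[0.012, 0.009, 0, 0, 0, 0, 1, 0.0064, 0.0051, 0.005, 0, 0, 0, 1, 0, 0, 0.01, 0, 0, 0, 1, 0, 0, 0.01, 0, 0, 0, 1, 0, 0, 0, 0, 0, 0, 1, 0, 0, 0, 0, 0, 0, 1, 0, 0, 0, 0, 0, 0, 1])

```text
clock: 5.7
eef_pos: [0.5968, -0.2067, 0.1854]
tool_rot: [0.848, -0.531, -0.0, -0.0]
ft_force: [0.2, 0.4, -1.9]
grip_width: 0.0265
```

Run:
```python
from workcell import bot, vision
from h import *
im,d,z=cam(vision,'scene','s3')
cv2.imwrite('pics/s3c.png',cv2.resize(im[140:340,120:320],(600,600),interpolation=cv2.INTER_CUBIC)[:,:,::-1]); o=bot.get_obs();print(o['eef_pos'],o['tool_rot'],o['ft_force'],o['ft_torque'],o['grip_width'])
```

```text
[ 0.59702546 -0.2069918   0.18600174] [ 8.47544036e-01 -5.30725062e-01  8.43845914e-05 -8.81312575e-05] [ 0.61637301  0.21137516 -2.5659137 ] [-0.0005354   0.05044238  0.06842555] 0.02639393549591852
```

View pics/s3c.png

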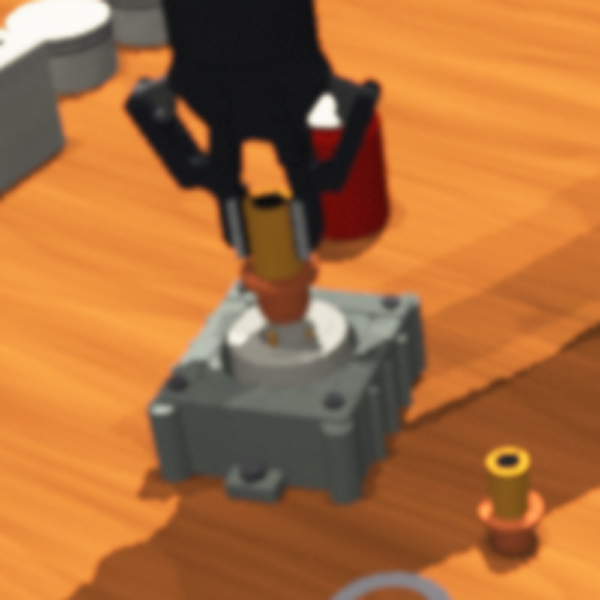

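Run:
```python
from meas import *
im,d,z=ld('s3')
b=np.array([.5957,-.2082]); zs=.186-.1115
for h in(zs,zs+.024,zs+.030,zs+.072): print(h,((proj(z,[*b,h])[0]-[120,140])*3).round(1), ((proj(z,[.597,-.207,h])[0]-[120,140])*3).round(1))
c=im[195:250,190:235]; hsv=cv2.cvtColor(up(im,190,195,45,55,6),cv2.COLOR_RGB2HSV)
m=(hsv[...,0]>17)&(hsv[...,0]<40)&(hsv[...,1]>130)&(hsv[...,2]>70)
for r in range(0,330,20):
    x=np.where(m[r])[0]
    if len(x)>20: print(((r+.5)/6-.5+195-140)*3,((np.percentile(x,[2,98])+.5)/6-.5+190-120)*3)
m=(hsv[...,0]<=14)&(hsv[...,1]>130)&(hsv[...,2]>70)
for r in range(100,330,10):
    x=np.where(m[r])[0]
    if len(x)>20: print('f',((r+.5)/6-.5+195-140)*3,((np.percentile(x,[2,98])+.5)/6-.5+190-120)*3)
```

```text
0.0745 [281.2 307.9] [281.4 309.6]
0.0985 [275.8 272. ] [276.  273.6]
0.1045 [274.4 262.8] [274.6 264.5]
0.1465 [264.4 196.9] [264.7 198.5]
f 213.75 [209.41 342.59]
f 218.74999999999997 [209.41 342.59]
f 223.75000000000003 [209.42 342.58]
f 228.75 [209.45 342.55]
f 233.74999999999997 [209.5 342.5]
f 238.75000000000003 [214.48 342.52]
f 243.75 [220.  342.5]
f 248.74999999999997 [209.72 342.28]
f 253.75000000000003 [210.08 341.92]
f 258.75 [210.38 341.62]
f 263.75 [210.51 341.49]
f 268.75 [210.58 341.42]
f 273.75 [210.6 341.4]
f 278.75 [210.89 319.11]
f 283.75 [211.17 340.83]
f 288.75 [210.21 303.79]
f 293.75 [210.03 303.97]
f 298.75 [209.92 304.08]
f 303.75 [209.79 303.21]
f 308.75 [209.65 301.85]
f 313.75 [265.95 299.55]
f 318.75 [270.23 293.27]
```

Run:
```python
from meas import *
im,d,z=ld('s3')
u0,v0=200,200;c=up(im,u0,v0,20,14,6);g=c.max(2)
for th in(50,60,70):
  for k in conts(g<th)[:2]:
    print(th,cv2.boundingRect(k),[np.round(x,4) for x in fit(k,u0,v0,6,z,.1465)])
cv2.imwrite('pics/t2.png',cv2.resize(c,None,fx=4,fy=4)[:,:,::-1])
```

```text
50 (30, 33, 55, 22) [array([ 0.5979, -0.204 ]), np.float64(0.0058), np.float64(0.0006)]
50 (103, 0, 17, 41) [array([ 0.5826, -0.2017]), np.float64(0.0099), np.float64(0.0029)]
60 (28, 33, 59, 23) [array([ 0.5981, -0.204 ]), np.float64(0.0063), np.float64(0.0006)]
60 (102, 0, 18, 45) [array([ 0.5827, -0.2004]), np.float64(0.0103), np.float64(0.0034)]
70 (26, 32, 64, 26) [array([ 0.5983, -0.2041]), np.float64(0.007), np.float64(0.0006)]
70 (100, 0, 20, 47) [array([ 0.584, -0.201]), np.float64(0.0114), np.float64(0.0034)]
```

View pics/t2.png

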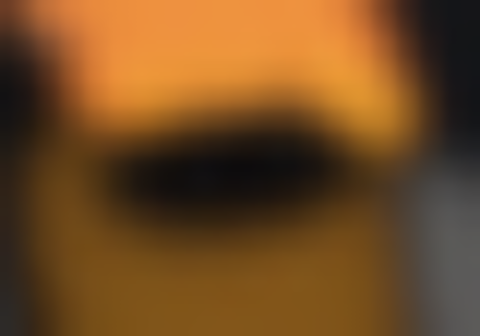

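>>> drive_tool(steps=[0.0006, 0.0023, 0.004, 0, 0, 0, 1, 0, 0, 0.004, 0, 0, 0, 1, 0, 0, 0.003, 0, 0, 0, 1, 0, 0, 0.002, 0, 0, 0, 1, 0, 0, 0.001, 0, 0, 0, 1, 0, 0, 0.001, 0, 0, 0, 1, 0, 0, 0, 0, 0, 0, 1, 0, 0, 0, 0, 0, 0, 1])

```text
clock: 6.42
eef_pos: [0.5947, -0.2099, 0.171]
tool_rot: [0.847, -0.532, 0.0, -0.0]
ft_force: [-0.1, -0.2, -2.6]
grip_width: 0.0265
```

>>> drive_tool(steps=[0, 0, 0.001, 0, 0, 0, 1, 0, 0, 0.001, 0, 0, 0, 1, 0, 0, 0, 0, 0, 0, 1, 0, 0, 0, 0, 0, 0, 1])

```text
clock: 6.75
eef_pos: [0.5946, -0.2098, 0.1688]
tool_rot: [0.847, -0.532, -0.0, 0.0]
ft_force: [0.3, 0.0, -2.3]
grip_width: 0.0265
```

>>> drive_tool(steps=[0, 0, 0.001, 0, 0, 0, 1, 0, 0, 0, 0, 0, 0, 1, 0, 0, 0, 0, 0, 0, 1])

```text
clock: 7.0
eef_pos: [0.5947, -0.2098, 0.1679]
tool_rot: [0.847, -0.532, -0.0, -0.0]
ft_force: [1.2, 0.3, -3.3]
grip_width: 0.0266
```

>>> drive_tool(steps=[0, 0, 0.001, 0, 0, 0, 1, 0, 0, 0, 0, 0, 0, 1, 0, 0, 0.001, 0, 0, 0, 1, 0, 0, 0, 0, 0, 0, 1])

```text
clock: 7.33
eef_pos: [0.5949, -0.2096, 0.1659]
tool_rot: [0.847, -0.532, 0.0, -0.0]
ft_force: [1.0, 1.4, -1.9]
grip_width: 0.0264
```

>>> drive_tool(steps=[0, 0, 0.001, 0, 0, 0, 1, 0, 0, 0, 0, 0, 0, 1, 0, 0, 0, 0, 0, 0, 1])

```text
clock: 7.58
eef_pos: [0.5948, -0.2096, 0.1649]
tool_rot: [0.847, -0.531, -0.0, -0.0]
ft_force: [1.2, 1.9, -3.1]
grip_width: 0.0264
```

>>> drive_tool(steps=[-0.0005, -0.0008, 0, 0, 0, 0, 1, 0, 0, 0.001, 0, 0, 0, 1, 0, 0, 0, 0, 0, 0, 1, 0, 0, 0, 0, 0, 0, 1])

```text
clock: 7.92
eef_pos: [0.595, -0.2091, 0.1637]
tool_rot: [0.847, -0.532, -0.0, 0.0]
ft_force: [0.3, -0.8, -2.6]
grip_width: 0.0268
```

>>> drive_tool(steps=[0, 0, 0.001, 0, 0, 0, 1, 0, 0, 0, 0, 0, 0, 1, 0, 0, 0, 0, 0, 0, 1])

```text
clock: 8.17
eef_pos: [0.595, -0.2091, 0.1627]
tool_rot: [0.847, -0.532, -0.0, 0.0]
ft_force: [-0.3, -0.8, -3.4]
grip_width: 0.0264
```

>>> drive_tool(steps=[0, 0, 0.001, 0, 0, 0, 1, 0, 0, 0.001, 0, 0, 0, 1, 0, 0, 0, 0, 0, 0, 1, 0, 0, 0, 0, 0, 0, 1])

```text
clock: 8.5
eef_pos: [0.595, -0.209, 0.1607]
tool_rot: [0.847, -0.532, -0.0, 0.0]
ft_force: [0.1, -1.1, -2.2]
grip_width: 0.0267
```

>>> drive_tool(steps=[0, 0, 0.001, 0, 0, 0, 1, 0, 0, 0.001, 0, 0, 0, 1, 0, 0, 0, 0, 0, 0, 1, 0, 0, 0, 0, 0, 0, 1])

```text
clock: 8.83
eef_pos: [0.5952, -0.2089, 0.1588]
tool_rot: [0.847, -0.532, -0.0, -0.0]
ft_force: [0.4, 0.5, -2.5]
grip_width: 0.0266
```

>>> drive_tool(steps=[0, 0, 0.001, 0, 0, 0, 1, 0, 0, 0.001, 0, 0, 0, 1, 0, 0, 0, 0, 0, 0, 1, 0, 0, 0, 0, 0, 0, 1])

```text
clock: 9.17
eef_pos: [0.5953, -0.2089, 0.1577]
tool_rot: [0.847, -0.532, 0.0, -0.0]
ft_force: [-0.7, 2.0, 4.2]
grip_width: 0.0268
```

>>> drive_tool(steps=[0, 0, 0.001, 0, 0, 0, 1, 0, 0, 0.001, 0, 0, 0, 1, 0, 0, 0, 0, 0, 0, 1, 0, 0, 0, 0, 0, 0, 1])

```text
clock: 9.5
eef_pos: [0.5956, -0.2091, 0.1564]
tool_rot: [0.847, -0.532, 0.001, -0.0]
ft_force: [-2.1, 1.4, 6.4]
grip_width: 0.0269
```

>>> drive_tool(steps=[0, 0, 0.001, 0, 0, 0, 1, 0, 0, 0.001, 0, 0, 0, 1, 0, 0, 0, 0, 0, 0, 1, 0, 0, 0, 0, 0, 0, 1])

```text
clock: 9.83
eef_pos: [0.5955, -0.2092, 0.1539]
tool_rot: [0.847, -0.532, 0.001, -0.0]
ft_force: [-1.2, 1.0, 5.2]
grip_width: 0.0262
```

>>> drive_tool(steps=[0, 0, 0.001, 0, 0, 0, 1, 0, 0, 0.001, 0, 0, 0, 1, 0, 0, 0, 0, 0, 0, 1, 0, 0, 0, 0, 0, 0, 1])

```text
clock: 10.17
eef_pos: [0.5956, -0.2092, 0.1519]
tool_rot: [0.847, -0.532, 0.001, -0.0]
ft_force: [-0.9, 0.6, 6.3]
grip_width: 0.0264
```

>>> drive_tool(steps=[0, 0, 0.001, 0, 0, 0, 1, 0, 0, 0.001, 0, 0, 0, 1, 0, 0, 0, 0, 0, 0, 1, 0, 0, 0, 0, 0, 0, 1])

```text
clock: 10.5
eef_pos: [0.5956, -0.2092, 0.1501]
tool_rot: [0.847, -0.532, 0.001, -0.0]
ft_force: [-2.9, 1.4, 6.9]
grip_width: 0.0264
```

>>> drive_tool(steps=[0, 0, 0.001, 0, 0, 0, 1, 0, 0, 0, 0, 0, 0, 1, 0, 0, 0, 0, 0, 0, 1])

```text
clock: 10.75
eef_pos: [0.5956, -0.2092, 0.1491]
tool_rot: [0.847, -0.532, 0.001, -0.0]
ft_force: [-1.6, 0.6, 6.8]
grip_width: 0.0269
```

Run:
```python
from workcell import bot, vision
from h import *
im,d,z=cam(vision,'scene','s4')
cv2.imwrite('pics/s4c.png',cv2.resize(im[190:290,160:285],(750,600),interpolation=cv2.INTER_CUBIC)[:,:,::-1]); o=bot.get_obs();print(o['eef_pos'],o['tool_rot'],o['ft_force'],o['ft_torque'],o['grip_width'])
```

```text
[ 0.59555539 -0.20921113  0.14913472] [ 8.46986960e-01 -5.31612964e-01  8.48444193e-04 -1.61698701e-04] [-2.42487289  1.89698812  7.01846031] [0.30200858 0.53951222 0.04728362] 0.02627177705877183
```

View pics/s4c.png

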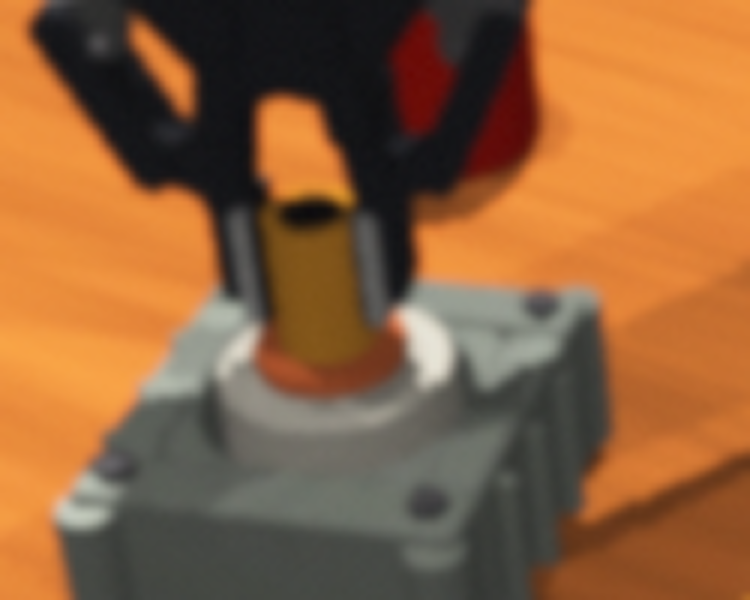

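The picture shows the flange (crop about (330,360)) nearly on the carrier. Next are small steps until the force rises.

>>> drive_tool(steps=[0, 0, 0.0006, 0, 0, 0, 1, 0, 0, 0, 0, 0, 0, 1, 0, 0, 0, 0, 0, 0, 1])

```text
clock: 11.05
eef_pos: [0.5956, -0.2092, 0.1486]
tool_rot: [0.847, -0.532, 0.001, -0.0]
ft_force: [-2.7, 1.1, 7.3]
grip_width: 0.0265
```

>>> drive_tool(steps=[0, 0, 0.0006, 0, 0, 0, 1, 0, 0, 0, 0, 0, 0, 1, 0, 0, 0, 0, 0, 0, 1])

```text
clock: 11.3
eef_pos: [0.5956, -0.2092, 0.148]
tool_rot: [0.847, -0.532, 0.001, -0.0]
ft_force: [-2.1, 1.3, 7.3]
grip_width: 0.0265
```

>>> drive_tool(steps=[0, 0, 0.0005, 0, 0, 0, 1, 0, 0, 0, 0, 0, 0, 1, 0, 0, 0, 0, 0, 0, 1])

```text
clock: 11.55
eef_pos: [0.5955, -0.2092, 0.1476]
tool_rot: [0.847, -0.532, 0.001, -0.0]
ft_force: [-2.4, 1.7, 7.2]
grip_width: 0.0267
```

>>> drive_tool(steps=[0, 0, 0.0006, 0, 0, 0, 1, 0, 0, 0, 0, 0, 0, 1, 0, 0, 0, 0, 0, 0, 1])

```text
clock: 11.8
eef_pos: [0.5956, -0.2092, 0.1474]
tool_rot: [0.847, -0.532, 0.001, -0.0]
ft_force: [-3.2, 1.4, 10.0]
grip_width: 0.0265
```

>>> drive_tool(steps=[0, 0, 0.0006, 0, 0, 0, 1, 0, 0, 0, 0, 0, 0, 1, 0, 0, 0, 0, 0, 0, 1])

```text
clock: 12.05
eef_pos: [0.5956, -0.2092, 0.1474]
tool_rot: [0.847, -0.532, 0.001, -0.0]
ft_force: [-4.0, 1.2, 11.9]
grip_width: 0.0266
```

>>> drive_tool(steps=[0, 0, 0.0005, 0, 0, 0, 1, 0, 0, 0, 0, 0, 0, 1, 0, 0, 0, 0, 0, 0, 1])

```text
clock: 12.3
eef_pos: [0.5956, -0.2092, 0.1474]
tool_rot: [0.847, -0.532, 0.001, -0.0]
ft_force: [-5.7, 2.0, 14.3]
grip_width: 0.0265
```

TCP stopped at 0.1474, where 0.1475 was predicted for home, while force rises, so it has landed. I'll add a little more to settle it all round.

>>> drive_tool(steps=[0, 0, 0.001, 0, 0, 0, 1, 0, 0, 0.0005, 0, 0, 0, 1, 0, 0, 0, 0, 0, 0, 1, 0, 0, 0, 0, 0, 0, 1])

```text
clock: 12.63
eef_pos: [0.5955, -0.2092, 0.1473]
tool_rot: [0.847, -0.532, 0.002, -0.0]
ft_force: [-6.3, 3.1, 21.4]
grip_width: 0.0267
```

Run:
```python
from workcell import bot, vision
from h import *
im,d,z=cam(vision,'scene','s5')
cv2.imwrite('pics/s5c.png',cv2.resize(im[190:290,160:285],(750,600),interpolation=cv2.INTER_CUBIC)[:,:,::-1]); o=bot.get_obs();print(o['eef_pos'],o['tool_rot'],o['ft_force'],o['ft_torque'],o['grip_width'])
```

```text
[ 0.59552499 -0.20920383  0.14733413] [ 8.46968691e-01 -5.31639784e-01  1.72137870e-03 -4.61742942e-04] [-8.41938729  2.92603285 20.95041614] [0.82067557 1.7093931  0.03673455] 0.026958320315578724
```

View pics/s5c.png

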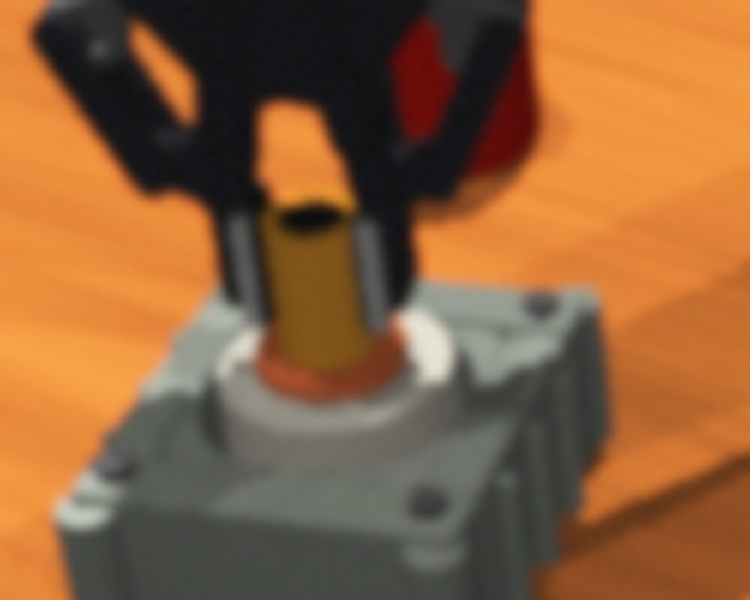

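The side force (-8, 3 N) and moment (0.8, 1.7 N m) suggest the sleeve bears on one side, so I'll yield in rotation to even it out.

>>> drive_tool(steps=[0, 0, 0, -0.2, -0.25, 0, 1, 0, 0, 0, 0, 0, 0, 1, 0, 0, 0, 0, 0, 0, 1])

```text
clock: 12.93
eef_pos: [0.5958, -0.2094, 0.1473]
tool_rot: [0.847, -0.532, -0.001, -0.0]
ft_force: [-7.1, 2.7, 18.8]
grip_width: 0.0266
```

Run:
```python
from workcell import bot
o=bot.get_obs();print(o['eef_pos'],o['tool_rot'],o['ft_force'],o['ft_torque'],o['grip_width'])
```

```text
[ 0.59581178 -0.2093633   0.14731851] [ 8.46963878e-01 -5.31649977e-01 -6.97025686e-04 -7.35010266e-05] [-7.14082532  2.69306155 18.83112456] [0.63332968 1.3356069  0.03801865] 0.026645224729703213
```

>>> drive_tool(steps=[-0.0016, 0.0015, 0, 0, 0, 0, 1, 0, 0, 0, 0, 0, 0, 1, 0, 0, 0, 0, 0, 0, 1])

```text
clock: 13.18
eef_pos: [0.5955, -0.2092, 0.1474]
tool_rot: [0.847, -0.532, 0.001, -0.001]
ft_force: [-1.5, 0.5, 16.5]
grip_width: 0.0269
```

Run:
```python
from workcell import bot
o=bot.get_obs();print(o['eef_pos'],o['tool_rot'],o['ft_force'],o['ft_torque'],o['grip_width'])
```

```text
[ 0.59546639 -0.20920037  0.14735577] [ 8.46937269e-01 -5.31690731e-01  1.38586954e-03 -5.55693998e-04] [-1.54340092  0.49830596 16.46141688] [ 0.39270393  0.48670129 -0.05904035] 0.02688534058886078
```

>>> drive_tool(steps=[0, 0, 0, -0.25, -0.2, 0, 1, 0, 0, 0, 0, 0, 0, 1, 0, 0, 0, 0, 0, 0, 1])

```text
clock: 13.43
eef_pos: [0.5958, -0.2093, 0.1473]
tool_rot: [0.847, -0.532, -0.001, 0.0]
ft_force: [-1.7, 0.5, 16.1]
grip_width: 0.0269
```

Run:
```python
from workcell import bot
o=bot.get_obs();print(o['eef_pos'],o['tool_rot'],o['ft_force'],o['ft_torque'],o['grip_width'])
```

```text
[ 0.59577928 -0.20929237  0.14734714] [ 8.46951857e-01 -5.31668587e-01 -9.70250139e-04  3.52320094e-04] [-1.67090331  0.46878814 16.14588226] [0.18963492 0.26447045 0.01972845] 0.02694446217697951
```

>>> drive_tool(steps=[-0.0006, 0.0006, 0.001, -0.15, -0.15, 0, 1, 0, 0, 0.0007, 0, 0, 0, 1, 0, 0, 0, 0, 0, 0, 1, 0, 0, 0, 0, 0, 0, 1])

```text
clock: 13.77
eef_pos: [0.5958, -0.2093, 0.1473]
tool_rot: [0.847, -0.532, -0.001, 0.0]
ft_force: [-1.4, 1.1, 20.8]
grip_width: 0.0265
```

Run:
```python
from workcell import bot
o=bot.get_obs();print(o['eef_pos'],o['tool_rot'],o['ft_force'],o['ft_torque'],o['grip_width'])
```

```text
[ 0.59583975 -0.20932393  0.14732665] [ 8.46962198e-01 -5.31651567e-01 -1.21590582e-03  4.11085457e-04] [-1.42533798  1.05261906 20.80203588] [0.23968329 0.26937778 0.05588978] 0.02650773293828935
```

>>> drive_tool(steps=[0, 0, -0.002, 0, 0, 0, 1, 0, 0, -0.001, 0, 0, 0, 1, 0, 0, 0, 0, 0, 0, 1, 0, 0, 0, 0, 0, 0, 1])

```text
clock: 14.1
eef_pos: [0.5957, -0.2093, 0.1474]
tool_rot: [0.847, -0.532, -0.002, 0.001]
ft_force: [4.1, -0.3, 10.2]
grip_width: 0.0266
```

>>> drive_tool(steps=[0.0004, -0.0009, -0.001, 0, 0, 0, 1, 0, 0, 0, 0, 0, 0, 1, 0, 0, 0, 0, 0, 0, 0.2, 0, 0, 0, 0, 0, 0, 0, 0, 0, 0, 0, 0, 0, -0.3, 0, 0, 0, 0, 0, 0, -0.6, 0, 0, 0, 0, 0, 0, -1, 0, 0, 0, 0, 0, 0, -1])

```text
clock: 14.77
eef_pos: [0.5929, -0.2078, 0.1447]
tool_rot: [0.847, -0.532, -0.008, 0.002]
ft_force: [-0.1, -0.5, 0.8]
grip_width: 0.0854
```

>>> drive_tool(steps=[0, 0, 0, 0, 0, 0, -1, 0, 0, 0, 0, 0, 0, -1, 0, 0, -0.01, 0, 0, 0, -1, 0, 0, -0.02, 0, 0, 0, -1, 0, 0, -0.03, 0, 0, 0, -1, 0, 0, -0.03, 0, 0, 0, -1, 0, 0, -0.03, 0, 0, 0, -1, 0, 0, 0, 0, 0, 0, -1])

```text
clock: 15.43
eef_pos: [0.5976, -0.2094, 0.274]
tool_rot: [0.847, -0.532, -0.001, 0.0]
ft_force: [0.5, 0.2, 0.7]
grip_width: 0.0854
```

>>> drive_tool(steps=[0, -0.03, 0, 0, 0, 0, -1, 0, -0.03, 0, 0, 0, 0, -1, -0.03, -0.02, 0, 0, 0, 0, -1, -0.03, -0.02, 0, 0, 0, 0, -1, -0.03, 0, 0, 0, 0, 0, -1, -0.03, 0, 0, 0, 0, 0, -1, 0, 0, 0, 0, 0, 0, -1])

```text
clock: 16.02
eef_pos: [0.6311, -0.0518, 0.2662]
tool_rot: [0.849, -0.529, -0.009, 0.001]
ft_force: [0.9, 0.2, -0.2]
grip_width: 0.0856
```

Run:
```python
from workcell import bot, vision
from h import *
im,d,z=cam(vision,'scene','s6')
it,dt,zt=cam(vision,'top','t6')
a=cv2.resize(im[195:295,160:285],(750,600),interpolation=cv2.INTER_CUBIC); cv2.imwrite('pics/s6c.png',a[:,:,::-1])
P=pts(zt);uv=proj(zt,[.595,-.209,.066])[0];print(uv,bot.get_obs()['clock'])
cv2.imwrite('pics/t6c.png',cv2.resize(it[130:250,370:490],(600,600),interpolation=cv2.INTER_CUBIC)[:,:,::-1])
```

```text
Traceback (most recent call last):
  File "h.py", line 14, in pts
    d=z['d'];v,u=np.mgrid[:480,:640]
      ~^^^^^
KeyError: 'd'
```

View pics/s6c.png

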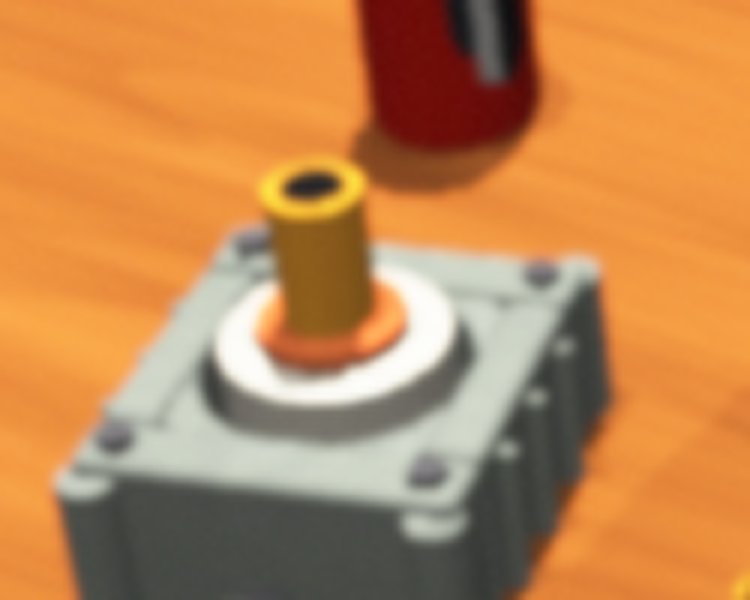

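View pics/t6.png

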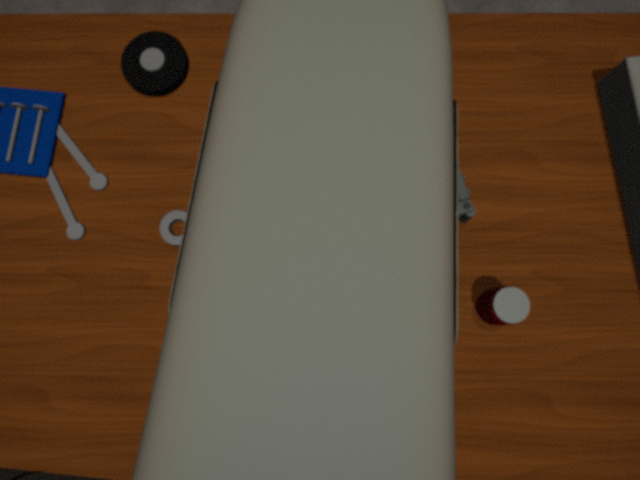

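>>> drive_tool(steps=[-0.027, 0, 0, 0, 0, 0, -1, -0.027, 0, 0, 0, 0, 0, -1, -0.027, 0, 0, 0, 0, 0, -1, -0.027, 0, 0, 0, 0, 0, -1, -0.027, 0, 0, 0, 0, 0, -1, -0.027, 0, 0, 0, 0, 0, -1, -0.027, 0, 0, 0, 0, 0, -1, -0.027, 0, 0, 0, 0, 0, -1])

```text
clock: 16.78
eef_pos: [0.5395, 0.1373, 0.2684]
tool_rot: [0.846, -0.533, -0.007, 0.001]
ft_force: [0.3, 0.3, -0.4]
grip_width: 0.0855
```

>>> drive_tool(steps=[-0.027, 0, 0, 0, 0, 0, -1, -0.027, 0, 0, 0, 0, 0, -1, -0.02, 0, 0, 0, 0, 0, -1, 0, 0, 0, 0, 0, 0, -1])

```text
clock: 17.12
eef_pos: [0.5065, 0.2062, 0.2692]
tool_rot: [0.848, -0.531, -0.007, 0.001]
ft_force: [-0.5, -0.4, 0.1]
grip_width: 0.0857
```

Run:
```python
from workcell import bot, vision
from meas import *
im,d,z=cam(vision,'scene','s7'); it,dt,zt=cam(vision,'top','t7')
cv2.imwrite('pics/t7c.png',np.hstack([cv2.resize(it[130:250,370:490],(400,400),interpolation=cv2.INTER_CUBIC),cv2.resize(im[205:275,180:250],(400,400),interpolation=cv2.INTER_CUBIC)])[:,:,::-1])
for tag,img,zz,(x0,y0,w,h) in(('top',it,zt,(395,150,80,80)),('scene',im,z,(180,205,75,75))):
    c=up(img,x0,y0,w,h,6);hsv=cv2.cvtColor(c,cv2.COLOR_RGB2HSV)
    H,S,V=cv2.split(hsv)
    for nm,m,hh in(('neckrim',(H>18)&(H<40)&(S>120)&(V>150),.108),('hole',(V<70)&(S<=255),.108),('flange+neck',(H<40)&(S>110)&(V>60),.066),('carrier',(S<90)&(V>(190 if tag=='scene' else 120)),.06)):
        for k in conts(m)[:2]:
            if cv2.contourArea(k)>300: print(tag,nm,cv2.boundingRect(k),[np.round(x,4) for x in fit(k,x0,y0,6,zz,hh)])
```

```text
top neckrim (220, 123, 99, 100) [array([ 0.5937, -0.209 ]), np.float64(0.0126), np.float64(0.0003)]
top neckrim (228, 133, 83, 79) [array([ 0.5941, -0.2091]), np.float64(0.0104), np.float64(0.0002)]
top hole (0, 292, 81, 188) [array([ 0.5404, -0.159 ]), np.float64(0.0216), np.float64(0.0057)]
top hole (145, 384, 302, 96) [array([ 0.4869, -0.223 ]), np.float64(0.0449), np.float64(0.0039)]
top flange+neck (350, 0, 130, 350) [array([ 0.614 , -0.2571]), np.float64(0.0376), np.float64(0.0123)]
top flange+neck (156, 119, 166, 177) [array([ 0.5948, -0.2102]), np.float64(0.0222), np.float64(0.0021)]
top carrier (107, 109, 271, 237) [array([ 0.5931, -0.2087]), np.float64(0.0332), np.float64(0.0048)]
top carrier (90, 327, 334, 140) [array([ 0.5158, -0.2267]), np.float64(0.0477), np.float64(0.0074)]
scene neckrim (138, 100, 106, 61) [array([ 0.5963, -0.2072]), np.float64(0.0149), np.float64(0.0027)]
scene hole (390, 301, 60, 149) [array([ 0.6642, -0.0835]), np.float64(0.0179), np.float64(0.0081)]
scene hole (351, 405, 38, 45) [array([ 0.6834, -0.0817]), np.float64(0.0073), np.float64(0.0016)]
scene flange+neck (0, 0, 450, 323) [array([ 0.5381, -0.2528]), np.float64(0.0783), np.float64(0.0138)]
scene flange+neck (170, 117, 44, 18) [array([ 0.5444, -0.2554]), np.float64(0.0053), np.float64(0.0005)]
scene carrier (0, 171, 429, 265) [array([ 0.6052, -0.2   ]), np.float64(0.0536), np.float64(0.0126)]
```

View pics/t7c.png

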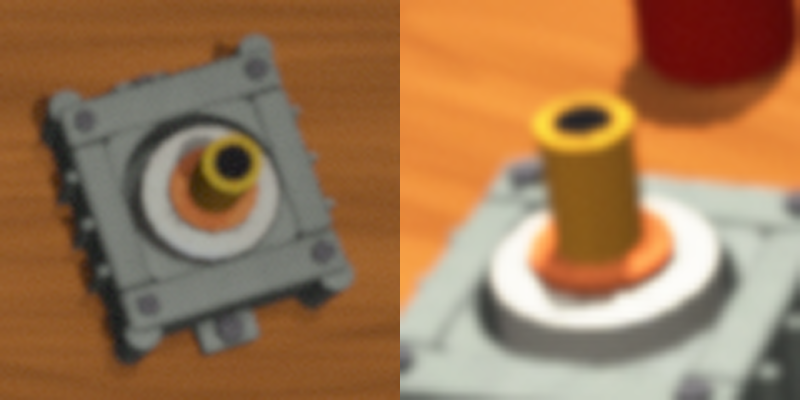

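View pics/t7.png

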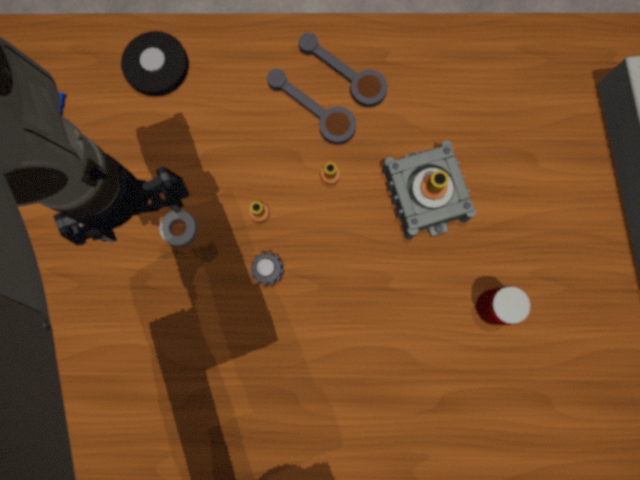

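Run:
```python
from meas import *
im,d,z=ld('s7'); it,dt,zt=ld('t7')
print('shadow pt scene crop', [((proj(z,p)[0]-[180,205])*400/70).round() for p in ray(zt,[[370+195*.3,130+150*.3]],.06)], 'flange front', ((proj(z,[.617,-.207,.06])[0]-[180,205])*400/70).round())
def robust(c,x0,y0,k,zz,h,r):
    # circle with known radius r, keep outer contour pts, iterative
    from scipy.optimize import least_squares
    uv=(c.reshape(-1,2)+.5)/k-.5+[x0,y0];p=ray(zz,uv,h)[:,:2]
    f=lambda s:np.hypot(*(p-s[:2]).T)-s[2]
    s=least_squares(f,[*np.median(p,0),r],loss='soft_l1',f_scale=.0003).x
    e=f(s);return s.round(4),(abs(e)<.0006).mean().round(2)
for tag,img,zz,(x0,y0,w,h) in(('top',it,zt,(412,165,42,42)),('scene',im,z,(195,218,40,42))):
    c=up(img,x0,y0,w,h,6);c=cv2.GaussianBlur(c,(0,0),2);H,S,V=cv2.split(cv2.cvtColor(c,cv2.COLOR_RGB2HSV))
    for lo in(100,120,140):
        m=(S>lo)&(H<18)
        k=conts(m)[0]; print(tag,'flange',lo,cv2.boundingRect(k),robust(k,x0,y0,6,zz,.066,.022))
    for v in(130,150,170):
        k=conts((H>18)&(H<40)&(S>110)&(V>v))[0]; print(tag,'rim',v,cv2.boundingRect(k),robust(k,x0,y0,6,zz,.108,.014))
    for v in(60,80,100):
        k=[k for k in conts(V<v) if 100<cv2.contourArea(k)<4000]
        if k: print(tag,'hole',v,cv2.boundingRect(k[0]),robust(k[0],x0,y0,6,zz,.108,.007))
# neck axis in scene: width rows
x0,y0=195,218;c=up(im,x0,y0,40,42,6);H,S,V=cv2.split(cv2.cvtColor(c,cv2.COLOR_RGB2HSV))
m=(S>150)&(H>=16)&(H<32)&(V>60)
L=[]
for r in range(70,140,6):
    x=np.where(m[r])[0]
    print(r,x.min(),x.max(),len(x))
b=[.5948,-.2071]
q=(proj(z,[[*b,.108],[*b,.066]])-[x0,y0])*6; print(q, (q[1]-q[0])[0]/(q[1]-q[0])[1])
```

```text
shadow pt scene crop [array([176., 292.])] flange front [156. 293.]
top flange 100 (54, 53, 157, 154) (array([ 0.5931, -0.2084,  0.0205]), np.float64(0.5))
top flange 120 (56, 55, 152, 150) (array([ 0.593 , -0.2083,  0.0199]), np.float64(0.5))
top flange 140 (58, 58, 148, 145) (array([ 0.593 , -0.2083,  0.0192]), np.float64(0.49))
top rim 130 (113, 30, 106, 108) (array([ 0.5936, -0.2089,  0.0135]), np.float64(0.69))
top rim 150 (118, 32, 100, 100) (array([ 0.5936, -0.2091,  0.012 ]), np.float64(0.31))
top rim 170 (208, 103, 5, 10) (array([3.4141, 6.537 , 7.3243]), np.float64(1.0))
top hole 60 (141, 56, 55, 53) (array([ 0.594 , -0.2092,  0.0069]), np.float64(1.0))
top hole 80 (0, 0, 194, 92) (array([ 0.586 , -0.1953,  0.0299]), np.float64(0.2))
top hole 100 (135, 51, 66, 63) (array([ 0.594 , -0.2092,  0.0082]), np.float64(1.0))
scene flange 100 (0, 0, 240, 234) (array([ 0.5527, -0.2418,  0.0427]), np.float64(0.05))
scene flange 120 (0, 0, 240, 232) (array([ 0.5526, -0.2422,  0.0424]), np.float64(0.05))
scene flange 140 (0, 0, 240, 230) (array([ 0.5524, -0.2425,  0.0422]), np.float64(0.05))
scene rim 130 (48, 23, 106, 60) (array([ 0.5965, -0.2069,  0.0143]), np.float64(0.28))
scene rim 150 (48, 23, 106, 60) (array([ 0.5964, -0.2069,  0.0144]), np.float64(0.28))
scene rim 170 (48, 23, 106, 60) (array([ 0.5964, -0.2069,  0.0143]), np.float64(0.3))
scene hole 60 (85, 42, 34, 12) (array([ 0.5947, -0.2084,  0.0034]), np.float64(0.68))
scene hole 80 (81, 39, 42, 18) (array([ 0.5947, -0.2084,  0.0045]), np.float64(0.71))
scene hole 100 (79, 38, 46, 20) (array([ 0.5947, -0.2084,  0.0053]), np.float64(0.8))
70 52 149 98
76 57 149 93
82 61 149 89
88 63 151 89
94 64 151 88
100 64 152 89
106 64 155 92
112 67 153 87
118 69 154 86
124 70 154 85
130 71 154 84
136 71 155 85
[[102.39360972  46.31887081]
 [121.27951212 172.16970955]] 0.15006576505892488
```

```bash
cat > tilt.py <<'E'
from meas import *
from scipy.optimize import least_squares
def robust(c,x0,y0,k,zz,h,r):
    uv=(c.reshape(-1,2)+.5)/k-.5+[x0,y0];p=ray(zz,uv,h)[:,:2]
    f=lambda s:np.hypot(*(p-s[:2]).T)-s[2]
    s=least_squares(f,[*np.median(p,0),r],loss='soft_l1',f_scale=.0003).x
    return s.round(4)
def top_tilt(it,zt,x0,y0,w,h,zb,flim=100):
    c=up(it,x0,y0,w,h,6);c=cv2.GaussianBlur(c,(0,0),2);H,S,V=cv2.split(cv2.cvtColor(c,cv2.COLOR_RGB2HSV))
    hole=[k for k in conts(V<60) if 300<cv2.contourArea(k)<6000][0]
    print('hole',robust(hole,x0,y0,6,zt,zb+.072,.007))
    print('rim',robust(conts((H>18)&(H<40)&(S>110)&(V>130))[0],x0,y0,6,zt,zb+.072,.014))
    k=conts((S>flim)&(H<18)&(V>(0 if flim==100 else 120)))[0];print('flange',cv2.boundingRect(k),robust(k,x0,y0,6,zt,zb+.030,.022))
def depth_tilt(tag,zb,xy,lo,hi):
    im,d,z=ld(tag);P=pts(z);r=np.hypot(P[...,0]-xy[0],P[...,1]-xy[1])
    m=(r>lo)&(r<hi)&(abs(P[...,2]-zb)<.006);p=P[m]
    A=np.c_[p[:,:2]-xy,np.ones(len(p))];s,*_=np.linalg.lstsq(A,p[:,2],rcond=None)
    print(tag,'plane n',len(p),'slopes deg',np.degrees(s[:2]).round(2),'h',s[2].round(4),'sd',(p[:,2]-A@s).std().round(4))
E
python3 - <<'E'
from tilt import *
it,_,zt=ld('t7');print('now');top_tilt(it,zt,412,165,42,42,.036)
it,_,zt=ld('top0');print('control')
for fl in(101,150,170,185):
    try: top_tilt(it,zt,257,138,38,38,0,fl)
    except Exception as e: print(e)
depth_tilt('t7',.066,np.array([.594,-.209]),.016,.021);depth_tilt('s7',.066,np.array([.595,-.207]),.016,.021)
depth_tilt('t7',.060,np.array([.594,-.209]),.024,.031);depth_tilt('s7',.060,np.array([.595,-.207]),.024,.031)
E
```

```text
now
hole [ 0.594  -0.2092  0.0069]
rim [ 0.5936 -0.2089  0.0135]
flange (54, 53, 157, 154) [ 0.5931 -0.2084  0.0205]
control
hole [0.6507 0.0525 0.0068]
rim [0.6507 0.0527 0.0138]
flange (0, 0, 228, 228) [0.6553 0.0532 0.0373]
hole [0.6507 0.0525 0.0068]
rim [0.6507 0.0527 0.0138]
flange (0, 0, 228, 228) [0.6553 0.0532 0.0373]
hole [0.6507 0.0525 0.0068]
rim [0.6507 0.0527 0.0138]
flange (0, 0, 228, 228) [0.6553 0.0532 0.0373]
hole [0.6507 0.0525 0.0068]
rim [0.6507 0.0527 0.0138]
flange (188, 61, 40, 69) [0.6602 0.0248 0.0062]
t7 plane n 152 slopes deg [-0.56  0.2 ] h 0.0654 sd 0.0013
s7 plane n 96 slopes deg [-2.21 -1.71] h 0.0657 sd 0.0018
t7 plane n 376 slopes deg [-0.2  -0.14] h 0.0595 sd 0.0014
s7 plane n 188 slopes deg [-0.4  -0.35] h 0.0596 sd 0.001
```

Flange height above the carrier reads 5.9 and 6.1 mm where 6 is nominal. The rim-to-flange offset hints at up to about 0.7° of tilt, close to measuring noise. There is time, so I'll straighten the tool and press once on the neck top with shut fingers to square it.

>>> drive_tool(steps=[0, 0, 0, 0.6, 0.6, 0, 1, 0.015, 0.0036, 0, 0, 0, 0, 1, 0.0295, 0.0072, 0, 0, 0, 0, 1, 0.0295, 0.0072, 0, 0, 0, 0, 1, 0.0295, 0.0072, 0, 0, 0, 0, 1, 0.0295, 0.0072, 0, 0, 0, 0, 1, 0.0295, 0.0072, 0, 0, 0, 0, 1, 0.0295, 0.0072, 0, 0, 0, 0, 1])

```text
clock: 17.88
eef_pos: [0.5486, 0.0076, 0.2687]
tool_rot: [0.846, -0.533, 0.001, 0.0]
ft_force: [0.1, 0.3, -0.6]
grip_width: -0.0
```

>>> drive_tool(steps=[0.0295, 0.0072, 0, 0, 0, 0, 1, 0.0295, 0.0072, 0, 0, 0, 0, 1, 0.0295, 0.0072, 0, 0, 0, 0, 1, 0.0295, 0.0072, 0, 0, 0, 0, 1, 0.0295, 0.0072, 0, 0, 0, 0, 1, 0.0295, 0.0072, 0, 0, 0, 0, 1, 0, 0, 0, 0, 0, 0, 1, 0, 0, 0, 0, 0, 0, 1])

```text
clock: 18.55
eef_pos: [0.5859, -0.1706, 0.2681]
tool_rot: [0.846, -0.534, 0.0, 0.0]
ft_force: [0.2, -0.2, -0.5]
grip_width: 0.0003
```

>>> drive_tool(steps=[0, 0, 0, 0, 0, 0, 1, 0, 0, 0, 0, 0, 0, 1, 0, 0, 0, 0, 0, 0, 1])

```text
clock: 18.8
eef_pos: [0.5861, -0.1664, 0.2687]
tool_rot: [0.847, -0.531, 0.0, -0.0]
ft_force: [0.2, -0.4, -0.8]
grip_width: -0.0002
```

Run:
```python
from workcell import bot
import numpy as np
from scipy.spatial.transform import Rotation as R
o=bot.get_obs();r=R.from_quat(o['tool_rot']);print(o['eef_pos'],r.as_matrix().round(4),o['ft_force'],o['grip_width'])
t=np.array([.5956,-.2092,.19]);print('delta tool',r.inv().apply(t-o['eef_pos']).round(4))
```

```text
[ 0.58608211 -0.16643173  0.26873992] [[ 4.358e-01 -9.001e-01  1.000e-04]
 [-9.001e-01 -4.358e-01  0.000e+00]
 [ 0.000e+00 -1.000e-04 -1.000e+00]] [ 0.17892624 -0.43647917 -0.75196183] -0.00015414574059108315
delta tool [0.0426 0.0101 0.0787]
```

>>> drive_tool(steps=[0.0213, 0.005, 0, 0, 0, 0, 1, 0.0213, 0.0051, 0, 0, 0, 0, 1, 0, 0, 0.02, 0, 0, 0, 1, 0, 0, 0.025, 0, 0, 0, 1, 0, 0, 0.02, 0, 0, 0, 1, 0, 0, 0.0137, 0, 0, 0, 1, 0, 0, 0, 0, 0, 0, 1, 0, 0, 0, 0, 0, 0, 1])

```text
clock: 19.47
eef_pos: [0.5953, -0.2089, 0.1894]
tool_rot: [0.847, -0.531, -0.001, 0.0]
ft_force: [-0.5, 0.4, 0.0]
grip_width: 0.0003
```

Run:
```python
from workcell import bot, vision
from h import *
im,d,z=cam(vision,'scene','s8')
cv2.imwrite('pics/s8c.png',cv2.resize(im[160:280,150:290],(700,600),interpolation=cv2.INTER_CUBIC)[:,:,::-1])
o=bot.get_obs();print(o['eef_pos'],o['tool_rot'],o['ft_force'])
```

```text
[ 0.59606244 -0.20929904  0.19065243] [ 8.47319403e-01 -5.31083513e-01  3.54007501e-04 -7.76097102e-05] [0.28239109 0.1397082  0.13025227]
```

View pics/s8c.png

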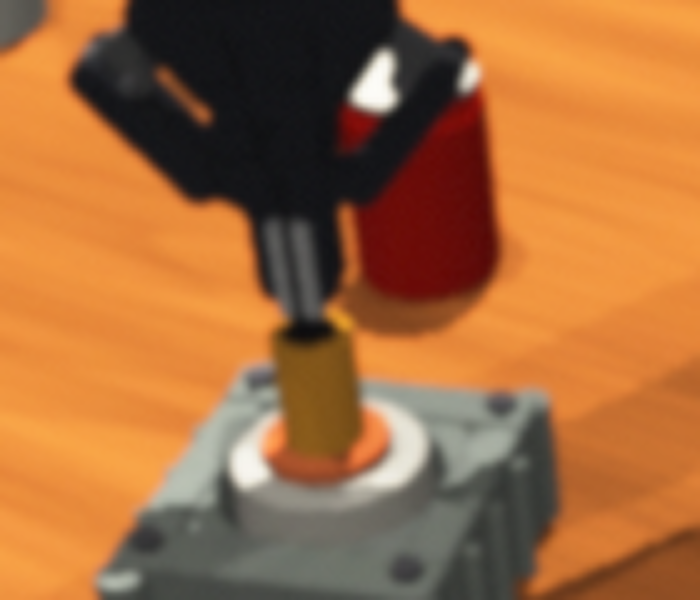

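>>> drive_tool(steps=[0, 0, 0.004, 0, 0, 0, 1, 0, 0, 0.003, 0, 0, 0, 1, 0, 0, 0.001, 0, 0, 0, 1, 0, 0, 0, 0, 0, 0, 1, 0, 0, 0, 0, 0, 0, 1])

```text
clock: 19.93
eef_pos: [0.5957, -0.21, 0.1821]
tool_rot: [0.847, -0.532, 0.0, -0.0]
ft_force: [-0.1, 0.0, 0.5]
grip_width: -0.0004
```

>>> drive_tool(steps=[0, 0, 0.001, 0, 0, 0, 1, 0, 0, 0.001, 0, 0, 0, 1, 0, 0, 0, 0, 0, 0, 1, 0, 0, 0, 0, 0, 0, 1])

```text
clock: 20.27
eef_pos: [0.5959, -0.2102, 0.1807]
tool_rot: [0.847, -0.532, 0.001, -0.0]
ft_force: [-0.1, -0.1, 5.3]
grip_width: 0.0002
```

>>> drive_tool(steps=[0, 0, 0.001, 0, 0, 0, 1, 0, 0, 0.001, 0, 0, 0, 1, 0, 0, 0, 0, 0, 0, 1, 0, 0, 0, 0, 0, 0, 1])

```text
clock: 20.6
eef_pos: [0.5959, -0.2102, 0.1807]
tool_rot: [0.847, -0.532, 0.001, -0.0]
ft_force: [-3.2, 0.6, 13.1]
grip_width: 0.0001
```

>>> drive_tool(steps=[0, 0, 0.001, 0, 0, 0, 1, 0, 0, 0.001, 0, 0, 0, 1, 0, 0, 0, 0, 0, 0, 1, 0, 0, 0, 0, 0, 0, 1])

```text
clock: 20.93
eef_pos: [0.5959, -0.2102, 0.1806]
tool_rot: [0.847, -0.532, 0.002, -0.0]
ft_force: [-7.5, 2.4, 21.2]
grip_width: 0.0001
```

Run:
```python
from workcell import bot
o=bot.get_obs();print(o['eef_pos'],o['tool_rot'],o['ft_force'],o['ft_torque'])
```

```text
[ 0.59590266 -0.21022226  0.18058851] [ 8.46958248e-01 -5.31655343e-01  2.04485637e-03 -3.74631499e-04] [-7.53408544  2.40136461 21.22161898] [0.46273568 1.57182679 0.01183842]
```

>>> drive_tool(steps=[-0.0018, 0.0019, 0, 0, 0, 0, 1, 0, 0, 0, 0, 0, 0, 1, 0, 0, 0, 0, 0, 0, 1])

```text
clock: 21.18
eef_pos: [0.5953, -0.21, 0.1806]
tool_rot: [0.847, -0.532, 0.004, -0.001]
ft_force: [-1.2, 0.4, 15.0]
grip_width: 0.0001
```

>>> drive_tool(steps=[-0.0008, 0.0008, 0.0015, 0, 0, 0, 1, 0, 0, 0, 0, 0, 0, 1, 0, 0, 0, 0, 0, 0, 1])

```text
clock: 21.43
eef_pos: [0.5951, -0.2099, 0.1806]
tool_rot: [0.847, -0.532, 0.006, -0.001]
ft_force: [-1.6, 0.6, 20.0]
grip_width: -0.0001
```

>>> drive_tool(steps=[-0.0006, 0.0006, 0.0015, 0, 0, 0, 1, 0, 0, 0, 0, 0, 0, 1, 0, 0, 0, 0, 0, 0, 1])

```text
clock: 21.68
eef_pos: [0.595, -0.2099, 0.1805]
tool_rot: [0.847, -0.532, 0.007, -0.002]
ft_force: [-2.4, 0.5, 26.1]
grip_width: 0.0001
```

>>> drive_tool(steps=[0.0008, -0.0008, -0.002, 0, 0, 0, 1, 0.0008, -0.0008, -0.002, 0, 0, 0, 1, 0.0008, -0.0008, -0.002, 0, 0, 0, 1, 0.0008, -0.0008, -0.002, 0, 0, 0, 1, 0, 0, -0.005, 0, 0, 0, 1, 0, 0, -0.02, 0, 0, 0, 1, 0, 0, -0.03, 0, 0, 0, 1, 0, 0, -0.03, 0, 0, 0, 1])

```text
clock: 22.35
eef_pos: [0.5945, -0.2097, 0.2647]
tool_rot: [0.847, -0.532, -0.003, 0.001]
ft_force: [0.9, 0.1, 0.8]
grip_width: -0.0004
```

>>> drive_tool(steps=[-0.02, 0, 0, 0, 0, 0, 1, -0.035, 0, 0, 0, 0, 0, 1, -0.035, -0.01, 0, 0, 0, 0, 1, -0.035, -0.01, 0, 0, 0, 0, 1, -0.035, -0.01, 0, 0, 0, 0, 1, -0.035, -0.01, 0, 0, 0, 0, 1, -0.035, -0.01, 0, 0, 0, 0, 1, -0.035, -0.01, 0, 0, 0, 0, 1])

```text
clock: 23.02
eef_pos: [0.5334, 0.0562, 0.2653]
tool_rot: [0.847, -0.532, -0.001, 0.0]
ft_force: [0.9, 0.4, -0.3]
grip_width: -0.0
```

>>> drive_tool(steps=[-0.035, 0, 0, 0, 0, 0, 1, -0.035, 0, 0, 0, 0, 0, 1, -0.035, 0, 0, 0, 0, 0, 1, -0.03, 0, 0, 0, 0, 0, 1, -0.02, 0, 0, 0, 0, 0, 1, 0, 0, 0, 0, 0, 0, 1, 0, 0, 0, 0, 0, 0, 1])

```text
clock: 23.6
eef_pos: [0.4663, 0.195, 0.2654]
tool_rot: [0.848, -0.53, -0.0, 0.001]
ft_force: [0.6, 0.6, 0.7]
grip_width: -0.0001
```

Run:
```python
from workcell import bot, vision
from tilt import *
im,d,z=cam(vision,'scene','s9'); it,dt,zt=cam(vision,'top','t9')
cv2.imwrite('pics/f9.png',np.hstack([cv2.resize(it[130:250,370:490],(400,400),interpolation=cv2.INTER_CUBIC),cv2.resize(im[205:275,180:250],(400,400),interpolation=cv2.INTER_CUBIC)])[:,:,::-1])
it,_,zt=ld('t9');top_tilt(it,zt,412,165,42,42,.036)
for t in('t7','t9'):
    depth_tilt(t,.066,np.array([.594,-.209]),.016,.021);depth_tilt(t,.060,np.array([.594,-.209]),.024,.031)
depth_tilt('s9',.066,np.array([.595,-.207]),.016,.021);depth_tilt('s9',.060,np.array([.595,-.207]),.024,.031)
print(bot.get_obs()['clock'],bot.get_obs()['ft_force'],bot.get_obs()['eef_pos'])
```

```text
hole [ 0.594  -0.2093  0.0069]
rim [ 0.5936 -0.2089  0.0135]
flange (54, 52, 157, 155) [ 0.5931 -0.2085  0.0205]
t7 plane n 152 slopes deg [-0.56  0.2 ] h 0.0654 sd 0.0013
t7 plane n 376 slopes deg [-0.2  -0.14] h 0.0595 sd 0.0014
t9 plane n 154 slopes deg [ 0.44 -1.06] h 0.0659 sd 0.0014
t9 plane n 370 slopes deg [-0.09  0.07] h 0.0594 sd 0.0013
s9 plane n 96 slopes deg [ 0.37 -0.62] h 0.0658 sd 0.0014
s9 plane n 189 slopes deg [-0.1   0.17] h 0.0595 sd 0.001
23.7 [-0.13752517 -1.12237623 -0.32771064] [0.46709985 0.1937441  0.26552129]
```

View pics/f9.png

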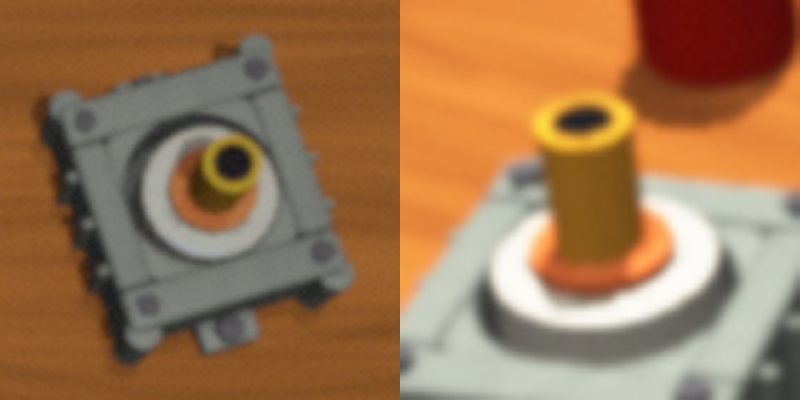

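View pics/t9.png

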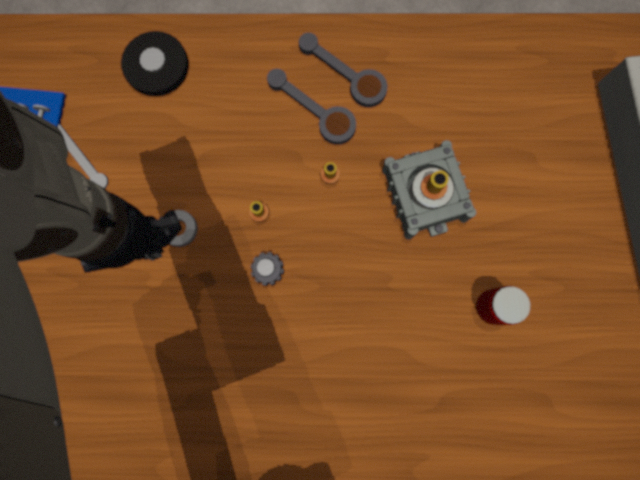

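The press changed nothing visible, so the sleeve was already seated. Bearing, pinion (266,267), can (511,304) and the small sleeves are where they were.

```bash
python3 -c "
from workcell import job_done
print(job_done())"
```

```text
the job is handed in; nothing more can be done
None
```

I put the largest sleeve into the gearcase bore, pressed it home and let go. The job was handed in at about 23.7 s.

**Insertion:** I gripped the neck and started the sleeve by camera, then used the side force to shift it about 1 mm in the bore. I pressed it through the sprung pads to a hard stop at TCP z 0.1474; the prediction was 0.1475. After release I pressed once more on the neck top with shut fingers. The highest push I read was about 26 N.

**Last checks:**
- The flange's top is 5.9 to 6.5 mm above the carrier by depth (6 mm nominal).
- The neck top by touch is at about 0.1077 m (0.108 m expected).
- The bearing, pinion, red can and small sleeves had not visibly moved in the pictures, and the arm is clear of everything.

**What disagreed:** tilt could not be confirmed closely.
- The top-view rim-to-flange offset suggests about 0.7°, and up to 1.7° if measured from the hole. It did not change with the extra press, so I took it as camera bias.
- Slopes from depth scatter by about ±1°.

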